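Hang the rinse baskets back on the drain hook, nested

ROBOT

A 6-joint arm with a two-finger parallel gripper is mounted at the origin on a cart in front of the work surface, level with it; the furniture and walls round the work are solid. World frame = base frame: x ahead of the robot, y to its left, z up, the work surface at z = 0. Lengths are in m, angles in degrees, forces in N, time in s.
With the tool pointing down it reaches from about 0.35 to 0.875 m from the base axis. Payload 4.2 kg.
Tool frame: the origin (TCP) lies midway between the tips of the shut fingers; the grasp point (between the pads) lies 19 mm behind it; z points along the fingers, y is the direction in which the jaws open and shut (so a half turn about z gives the same grasp; the last joint's range is limited). The gripper opens to 87 mm and grips with 3 to 60 N. Pads are 19 mm wide; open, the fingers measure 117 mm over their backs; the gripper's body (75 mm by 190 mm) begins 51 mm behind the grasp point.
Start: joints at [81.509, 22.042, 0.453, 0, -68.411, -14.817], TCP at [0.247, 0.574, 0.223] pointing down, gripper open.
Joint ranges: [-179.83, 179.83], [-69.29, 118.12], [-61.27, 80.66], [-181.25, 117.63], [-171.15, -9.14], [-177.46, 177.46]. Speed limits (degrees/s): [159.86, 159.86, 180, 180, 180, 180].

INTERFACE

Orientations are given as a 3x3 rotation matrix whose columns are the frame's x, y, z axes.
In Python, from station import r gives the robot as it stands.
- The arm moves only by the tool carry_out, never from a script. Its argument "steps" is a list of rows, each a list of 2 entries, a list of its own where there are three numbers: the shift along the tool's x, y, z in cm, then the turn about the tool's z in degrees. In form: [[[x, y, z], twist], ...]. A call has 1 to 20 rows; each row is the pose to reach, as a shift and turn from the pose measured when the call began, along the tool's axes at that moment; what a row does not reach only later rows make up. A row lasts 1/10 s, in which the tool goes at most 50 mm and 8.59 degrees, less where a joint would pass 70% of its speed; a pose out of reach is approached as far as the arm can. A call with a gripper value outside its range is refused whole. "gripper" is the gripper's target within -1 to 1 (fully open at 1, half-way at 0, shut at -1), set as the call begins (left out, the last holds). The fingers move at their own pace and stop on an object; the grip force is fixed at half the most. Time passes only in rows, so rows that repeat a pose let the fingers close. It gives the time, the measured TCP pose, the force and the opening at its end, in the units of the state.
- r.sense(): the state, without advancing time (a new reading comes with each control period).
- r.capture(name): name is "scene" or "side" or "wrist"; returns the picture (480x640x3 uint8, red, green, blue); there is no depth.
- r.calibration(name): a dict with "camera_matrix" (3x3 intrinsics, pixels), "world_from_camera" (4x4, takes a point from camera to world coordinates). Camera axes: x right, y up, looking along -z (the intrinsics and any distortion apply to the point x, -y, -z); pixel columns grow to the right and rows downward; lengths in m; the calibration is good to about 2 mm. A picture is of the moment at which its call begins: read the wrist's pose just before it. calibration takes no time and is no camera call; for the wrist camera it gives the pose at the moment of the call.
- r.finish_job(): hands the job in, once; it reports no verdict.
Trained networks look in the newest picture that a camera, given by its name, has taken for a name from the list of things; names that differ only in an ending like _2 or _b are one class to them, and where a whole thing is asked for, a point or a joint stands for the part that bears it (a point fixed in the world has none). Each returns a list of dicts, best first, with "confidence" (0 to 1); they miss things now and then, are a little off and sometimes report something else, mostly with a low value. They report only what shows in the picture. A call takes as long as a camera call. They do not tell look-alikes from the thing itself.
- r.cut_out(camera, target): "pixels" (480x640 bool, what is visible of it).
- r.place_of(camera, target): "centre" ([x, y, z] in m, in world coordinates, good to about 4 mm: a listed point, or the origin of a listed thing).
The state is a dict: "time_s": time; "joints": joint angles; "joint_velocities": joint speeds; "effort": joint torques, N m; "tcp_pos": TCP position; "ee_rot": TCP orientation; "wrist_force": force on the tool from outside, world axes, zero at the start; "moment": the same for the moment, N m; "gripper_width": opening from 0.0 (shut) to 1.0 (fully open).
Only numpy, scipy, OpenCV 4.12 (cv2) and the standard library are available. Lean on these libraries where they do the work, as an engineer would, in place of code of your own. Each camera call takes 0.05 s, during which the arm holds its last target. There are 200 camera calls.

TASK

The rinsed wire baskets belong nested on the drain hook; the largest already hangs there. Hang the medium basket next and then the small one, mouths facing out, sliding each handle along the bar past the sprung catch and against the one behind it; press the last one gently home against the spring buffer until the catch snaps up in front of it and the set stays locked under the buffer's pressure. Do not force anything and leave the things round about where they are.

Things in the scene. Friction and masses are not known exactly. Their poses are not given: they have to be found in the camera images.
- hook: Drain hook stand, fixed: base plate 8 mm thick, x = -90 to +80 mm, 130 mm wide; post with a clamp head at x = +55 mm that rises 17 mm above the bar. The clamp holds a level bar, axis 175 mm up, that points to the front (-x). The bar is drawn out by 0 to 20 mm, different each time and NOT measured: e below. Origin on the worktop, z up. Over 25 N the wire handles bend.
- hook_bar (a point): On the bar's axis (true in y and z), fixed to the stand 55 mm in front of the post's middle. -x runs along the bar to its tip, y across, z up. The bar is 10 mm wide (y), 14 tall, its tip at x = -116 mm - e; the last 19 mm are a round nose, 6 widening to 11 mm across. At the inner end a rubber-faced buffer sleeve (26 mm across), its face at x = -11.5 mm - e when free.
- hook_spring_parts (a point): Fixed point on top of the clamp head, 20 mm above the bar's axis, 55 mm behind hook_bar. Buffer: sprung, gives from 2 N at 0.65 N per mm, solid after 10.5 mm. Catch in the bar's top: one-way sprung ramp from x = -92 mm - e (from hook_bar) to an upright tooth, 6 mm proud, rear face at -75 mm - e. A handle slid on presses it down itself (2 to 5 N); it snaps up once the handle is past.
- basket_large_eye (a point): Centre of the eye in the handle of the large wire basket (120 mm wide, 110 tall, 50 deep), which hangs loosely on the bar behind the catch, before the buffer, and slides back when pushed. Built as the medium one; handle 26 mm wide. With three handles (24 mm each) on, the buffer must go in 8 to 10 mm (8 N, plus up to 5 N of rubbing) for the catch to snap up; just after that it is solid.
- basket_medium_eye (a point): Centre of the eye of the medium basket: a hole along x through its handle block, 13 mm wide (y), 19 mm tall (z). The block is 28 mm wide (y), 24 mm along x (eye +-12 mm) and reaches from 16.5 mm below this point to 33.5 mm above it. +x points to the back. Hung, the eye's top rests on the bar, this point 2.5 mm below the bar's axis.
- basket_medium_grip (a point): Where to take the medium basket: middle of the solid grip of its grey handle block, 21.5 mm above the eye centre, 24 mm tall; 28 mm across y, taken from above across y.
- basket_small_eye (a point): Centre of the eye of the small basket; eye and block as on the medium one, but the block is 30 mm wide (y). The eye is 95 mm above the basket's middle.
- basket_small_grip (a point): Where to take the small basket: middle of the solid grip of its grey handle block, 21.5 mm above the eye centre, 24 mm tall; 30 mm across y, taken from above across y. Locked, the baskets' eyes are 24 mm apart; a set that is not locked is pushed some 10 mm forward again by the buffer when let go.
- mug: White mug, 95 mm tall, bystander; origin at its underside.
- spare_valve: Brass ball valve with red lever, 115 mm long, bystander; origin at its underside.
- tape_roll: Small white roll of tape, 52 mm across, 15 mm high, bystander; origin at its underside.
- bottle_lid: Black bottle cap, 57 mm across, 24 mm high, bystander; origin at its underside.
- basket_medium_back (a point): Middle of the back panel of the medium wire basket, 95 mm below and 28 mm behind (+x) its eye: 94 mm wide (y), 84 tall (z), 50 deep, mouth 24 mm in front of the eye (-x); 98 to 196 g. It stands on its side, mouth to the front, handle up, left or right of the hook. Hung, its back lies 30 mm inside the large one's mouth, 8 mm to spare all round.
- basket_small_back (a point): Middle of the back panel of the small wire basket, 95 mm below and 28 mm behind (+x) its eye: 68 mm wide (y), 58 tall (z), 50 deep, mouth 24 mm in front of the eye (-x); 84 to 168 g. It stands like the medium one, on the other side of the hook, and nests in the medium one's mouth.
Mind the look-alikes: they are no part of the job. Leave any yellow look-alike of the part that bears basket_small_eye alone.

How it is judged:
By the outcome, as a careful person would: the job done as asked, in the order asked, and still so for the second after the job is handed in, with the robot touching nothing.
It also fails if it takes over 67 s, if anything falls off the work surface, if the arm or the gripper's body presses on something with over 40 N, if the wrist force passes 120 N, or if a joint passes its speed limit or range.

## Working session

There is one attempt and no reset: what is moved stays moved. The work goes in short steps, Python scripts to look and compute and a tool call to move; the robot and the scene stay as the last step left them, time stands still between calls to the robot, and variables do not carry over. Pictures are saved under pics/ and viewed, about 8 in all and at most 12, crops included, and the job is handed in when it is done.

Besides the shell and the picture viewer there is one more tool, called after "Request:" as name([rows], argument=value, ...), one row to a line, values as JSON. carry_out: Moves the arm, as the interface text tells. Its arguments: {"type":"object","properties":{"steps":{"type":"array","items":{"type":"array"}},"gripper":{"type":"number"}},"required":["steps"]}

```bash
ls; mkdir -p pics
cat > h.py <<'E'
import numpy as np, cv2
from station import r
def save(img,n): cv2.imwrite('pics/'+n+'.png',cv2.cvtColor(img,cv2.COLOR_RGB2BGR))
def proj(cam,p):
    c=r.calibration(cam); q=np.linalg.inv(c['world_from_camera'])@np.append(p,1)
    u=np.array(c['camera_matrix'])@np.array([q[0],-q[1],-q[2]]); return u[:2]/u[2]
def ray(cam,uv):
    c=r.calibration(cam);T=np.array(c['world_from_camera']);d=np.linalg.inv(c['camera_matrix'])@np.array([uv[0],uv[1],1])
    return T[:3,3],T[:3,:3]@np.array([d[0],-d[1],-d[2]])
def at(cam,uv,ax,val):
    o,d=ray(cam,uv); return o+d*(val-o[ax])/d[ax]
def two(c1,u1,c2,u2):
    A=[];b=[]
    for c,u in((c1,u1),(c2,u2)):
        o,d=ray(c,u);d=d/np.linalg.norm(d);P=np.eye(3)-np.outer(d,d);A.append(P);b.append(P@o)
    return np.linalg.lstsq(np.vstack(A),np.hstack(b),rcond=None)[0]
E
cat > a.py <<'E'
from h import *
s=r.sense(); print(s['time_s'],s['tcp_pos'],np.round(s['ee_rot'],3),s['gripper_width'])
for c in('scene','side'):
    save(r.capture(c),c+'0'); k=r.calibration(c); print(c,np.round(k['world_from_camera'],3).tolist(),np.round(k['camera_matrix'],1).tolist(),[x for x in k if x not in('world_from_camera','camera_matrix')])
    for t in 'hook_bar hook_spring_parts basket_large_eye basket_medium_eye basket_medium_grip basket_small_eye basket_small_grip basket_medium_back basket_small_back hook'.split():
        for d in r.place_of(c,t)[:3]: print(t,round(d['confidence'],2),np.round(d['centre'],4),np.round(proj(c,d['centre'])))
E
python3 a.py
```

```text
pics
0.0 [0.24705138 0.57345298 0.221442  ] [[ 0.918 -0.396 -0.001]
 [-0.396 -0.918 -0.002]
 [ 0.     0.002 -1.   ]] 1.001968253104257
scene [[0.901, 0.298, -0.314, 0.218], [-0.433, 0.642, -0.633, -0.632], [0.012, 0.706, 0.708, 0.832], [0.0, 0.0, 0.0, 1.0]] [[446.9, 0.0, 319.9], [0.0, 446.9, 240.4], [0.0, 0.0, 1.0]] []
hook_bar 0.92 [0.6039 0.0018 0.1783] [350. 213.]
hook_spring_parts 0.76 [ 0.6629 -0.0012  0.1974] [374. 200.]
basket_large_eye 0.7 [0.559  0.015  0.1733] [329. 217.]
basket_medium_eye 0.79 [ 0.4583 -0.3029  0.1376] [358. 360.]
basket_medium_eye 0.34 [0.5611 0.0137 0.1737] [330. 217.]
basket_medium_grip 0.91 [ 0.4589 -0.305   0.1615] [360. 354.]
basket_small_eye 0.86 [0.4391 0.2497 0.1259] [244. 188.]
basket_small_eye 0.55 [ 0.5173 -0.1488  0.1271] [346. 290.]
basket_small_eye 0.46 [ 5.713e-01 -4.009e-01 -1.000e-04] [430. 417.]
basket_small_grip 0.8 [ 0.5201 -0.1481  0.1428] [347. 284.]
basket_small_grip 0.71 [0.4364 0.253  0.1253] [243. 187.]
basket_small_grip 0.7 [0.4415 0.2469 0.1491] [244. 181.]
basket_medium_back 0.56 [ 0.4831 -0.3006  0.0431] [365. 380.]
basket_sm
[... 449 characters left out ...]

basket_large_eye 0.74 [0.5612 0.0125 0.1719] [306. 248.]
basket_medium_eye 0.96 [ 0.4573 -0.3019  0.1381] [336. 199.]
basket_medium_grip 0.64 [ 0.4553 -0.3055  0.1594] [337. 193.]
basket_small_eye 0.84 [ 0.519  -0.1525  0.1273] [319. 227.]
basket_small_eye 0.63 [0.443  0.2468 0.127 ] [358. 323.]
basket_small_grip 0.74 [ 0.5167 -0.1502  0.1482] [320. 222.]
basket_small_grip 0.68 [0.4414 0.2496 0.145 ] [359. 318.]
basket_small_grip 0.67 [0.6064 0.004  0.1713] [289. 247.]
basket_medium_back 0.63 [ 0.4836 -0.2959  0.0483] [328. 223.]
basket_small_back 0.87 [ 0.4898 -0.1562  0.0329] [328. 251.]
basket_small_back 0.67 [0.4719 0.2522 0.0347] [344. 352.]
hook 0.31 [0.5605 0.0135 0.1717] [306. 249.]
```

View pics/scene0.png

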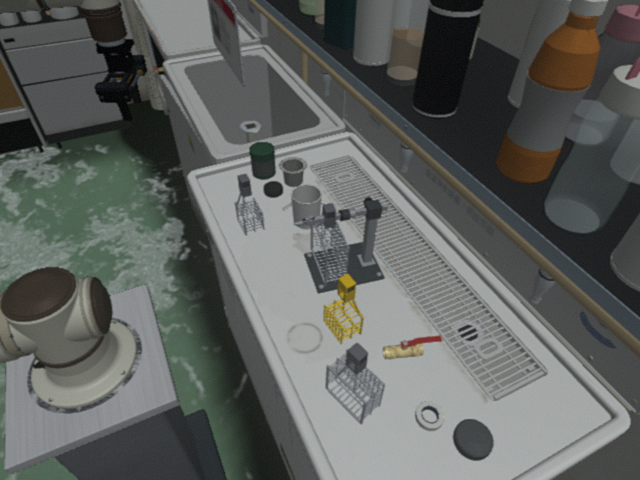

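View pics/side0.png

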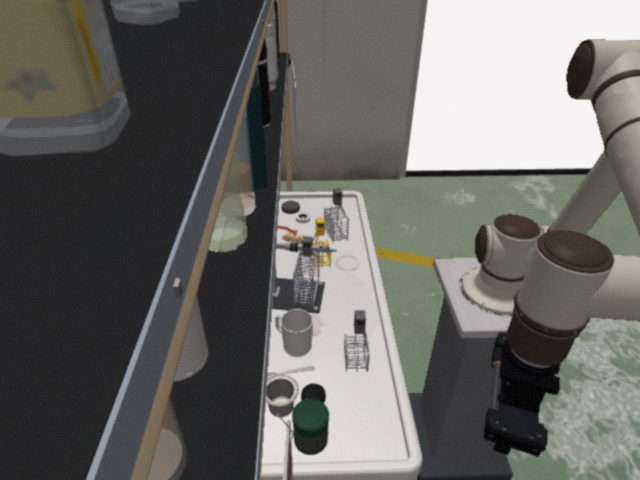

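The scene image shows three handled baskets standing free:
- **Grey with a large frame, (358,360):** this is the medium basket, with its eye at z≈0.138 as expected.
- **Grey and small, (244,188):** this is the small basket, with its eye at z≈0.126.
- **Yellow, (346,290):** this is the look-alike, which I will leave alone.

The hook is at (350,213) and the large basket hangs on it. I'll go above the hook's front first and look down.

Request:
carry_out([
  [[5,6,-6],-3],
  [[10,12,-12],-8],
  [[15,18,-18],-14],
  [[20,24,-18],-20],
  [[25,30,-18],-23.4],
  [[30,36,-18],-23.4],
  [[34,41,-18],-23.4],
  [[38.6,45.8,-18],-23.4],
  [[38.6,45.8,-18],-23.4],
  [[38.6,45.8,-18],-23.4],
  [[38.6,45.8,-18],-23.4],
  [[38.6,45.8,-18],-23.4],
  [[38.6,45.8,-18],-23.4],
  [[38.6,45.8,-18],-23.4],
  [[38.6,45.8,-18],-23.4],
  [[38.6,45.8,-18],-23.4],
])

```text
time_s: 2.7
tcp_pos: [0.4203, 0.0012, 0.4024]
ee_rot: [[1.0, 0.002, -0.0], [0.002, -1.0, 0.0], [-0.0, -0.0, -1.0]]
wrist_force: [-0.5, -0.4, 0.3]
gripper_width: 1.0
```

```bash
cat > w.py <<'E'
from h import *
import sys
s=r.sense(); print(s['time_s'],np.round(s['tcp_pos'],4),np.round(s['ee_rot'],3).tolist(),np.round(s['joints'],1),np.round(s['wrist_force'],1),s['gripper_width'])
k=r.calibration('wrist'); print(np.round(k['world_from_camera'],3).tolist(),np.round(k['camera_matrix'][0],1))
save(r.capture('wrist'),sys.argv[1])
for t in sys.argv[2:]:
    for d in r.place_of('wrist',t)[:3]: print(t,round(d['confidence'],2),np.round(d['centre'],4),np.round(proj('wrist',d['centre'])))
E
python3 w.py w1 hook_bar hook_spring_parts basket_large_eye
```

```text
2.7 [0.4203 0.0012 0.4024] [[1.0, 0.002, -0.0], [0.002, -1.0, 0.0], [-0.0, -0.0, -1.0]] [ 22.5  -3.3  -5.4  -0.  -87.9  67.6] [-0.5 -0.4  0.3] 1.000414291935659
[[0.003, 0.952, 0.306, 0.505], [-1.0, 0.003, 0.001, 0.001], [0.001, -0.306, 0.952, 0.564], [0.0, 0.0, 0.0, 1.0]] [333.6   0.  320.3]
hook_bar 0.6 [0.6061 0.0047 0.1753] [318.  33.]
basket_large_eye 0.66 [0.5578 0.0124 0.1711] [310.  86.]
```

View pics/w1.png

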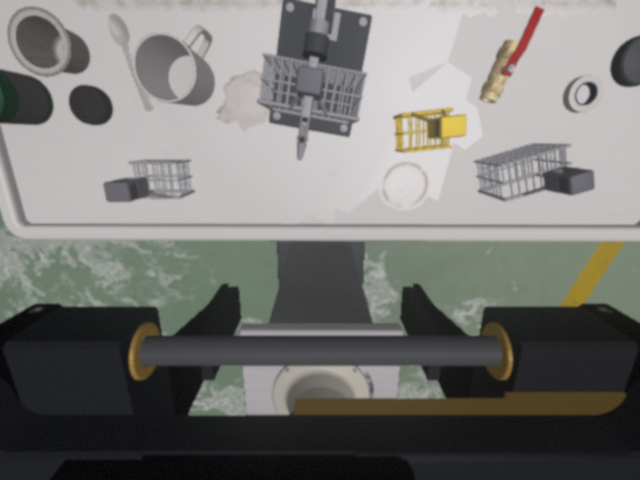

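The wrist view shows the bar running from its tip at (302,155) to the clamp at about (322,10). The medium basket's handle is at (570,180), the yellow look-alike is at (452,126), and the grey small basket's handle is at (126,189). I'll enlarge these to confirm them and get the yaws.

Run:
```python
from h import *
im=cv2.imread('pics/w1.png')
a=cv2.resize(im[0:170,240:390],None,fx=3.4,fy=3.4,interpolation=cv2.INTER_CUBIC)
b=cv2.resize(im[130:210,460:610],None,fx=1.9,fy=3.4/3.4*1.9,interpolation=cv2.INTER_CUBIC)
c=cv2.resize(im[140:220,90:240],None,fx=1.9,fy=1.9,interpolation=cv2.INTER_CUBIC)
o=np.zeros((578,800,3),np.uint8);o[:578,:510]=a;o[:152,514:799]=b;o[160:312,514:799]=c
cv2.imwrite('pics/crop1.png',o)
for uv in((302,155),(304,140),(311,80),(317,40),(323,5)): print(uv,np.round(at('wrist',uv,2,.18),4))
```

```text
(302, 155) [0.4861 0.0218 0.18  ]
(304, 140) [0.5021 0.0194 0.18  ]
(311, 80) [0.5619 0.0115 0.18  ]
(317, 40) [0.5986 0.0053 0.18  ]
(323, 5) [ 6.288e-01 -5.000e-04  1.800e-01]
```

View pics/crop1.png

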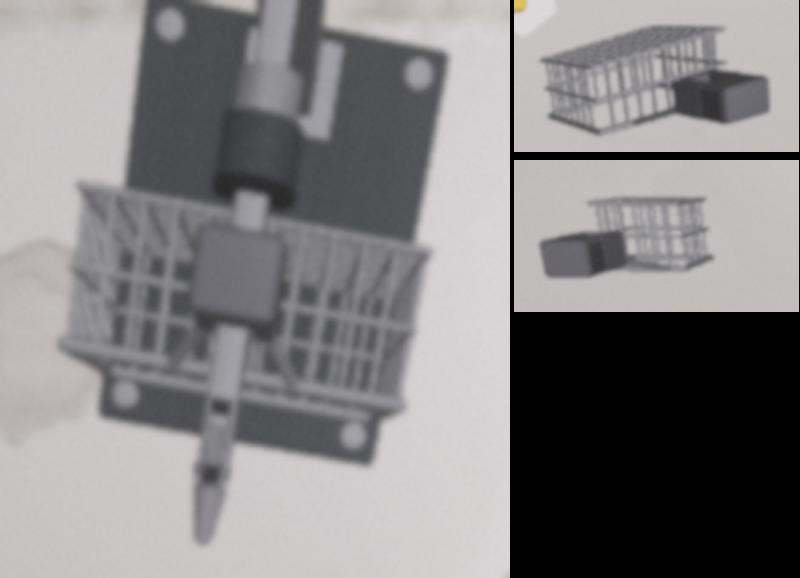

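The crop confirms the targets: both dark-grey handles are mine and the yellow one is untouched. The bar's yaw is about -8.9°. Next I'll go over the medium basket.

Request:
carry_out([
  [[0.5,5,1],0],
  [[0.5,10,2],0],
  [[1,15,4],0],
  [[1,20,5],0],
  [[1,25,6],0],
  [[1,28,7],0],
  [[1,30.4,8],0],
  [[1,30.4,8],0],
  [[1,30.4,8],0],
  [[1,30.4,8],0],
  [[1,30.4,8],0],
])

```text
time_s: 4.0
tcp_pos: [0.432, -0.3012, 0.3234]
ee_rot: [[1.0, 0.006, 0.002], [0.006, -1.0, -0.0], [0.002, 0.0, -1.0]]
wrist_force: [0.7, 0.6, -0.5]
gripper_width: 0.999
```

```bash
python3 w.py w2 basket_medium_eye basket_medium_grip basket_medium_back
python3 - <<'E'
from h import *
cu=r.cut_out('wrist','basket_medium_eye')
im=cv2.imread('pics/w2.png')
cv2.imwrite('pics/w2c.png',cv2.resize(im[60:360,160:560],None,fx=2,fy=2,interpolation=cv2.INTER_CUBIC))
E
```

```text
4.0 [ 0.432  -0.3012  0.3234] [[1.0, 0.006, 0.002], [0.006, -1.0, -0.0], [0.002, 0.0, -1.0]] [-17.2   9.1  -3.1  -0.  -77.8 107.6] [ 0.7  0.6 -0.5] 0.9987232880137192
[[0.007, 0.952, 0.305, 0.516], [-1.0, 0.006, 0.003, -0.301], [0.001, -0.305, 0.952, 0.486], [0.0, 0.0, 0.0, 1.0]] [333.6   0.  320.3]
basket_medium_eye 0.64 [ 0.4539 -0.3009  0.1401] [319. 201.]
basket_medium_grip 0.58 [ 0.4528 -0.305   0.1622] [323. 206.]
basket_medium_back 0.87 [ 0.4799 -0.2949  0.0398] [315. 167.]
```

View pics/w2c.png

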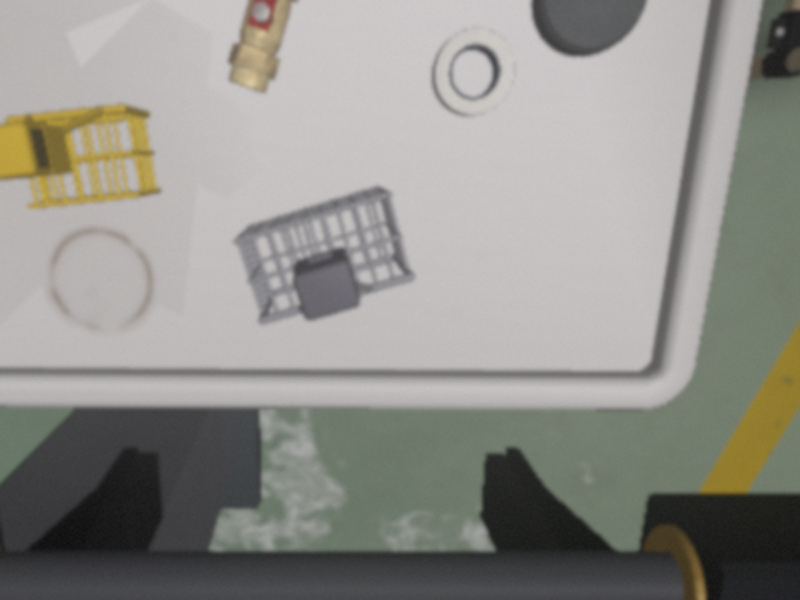

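Run:
```python
from h import *
P=[at('wrist',u,2,.1705) for u in((306.5,194),(335,189),(340,212),(313.5,220))]
P=np.array(P);print(np.round(P,4),P.mean(0))
for i in range(4):
    d=P[(i+1)%4]-P[i];print(np.linalg.norm(d),np.degrees(np.arctan2(d[1],d[0])))
print(cv2.minAreaRect(((P[:,:2])*1000).astype(np.float32)))
# basket rear top wire corners
Q=np.array([at('wrist',u,2,.084) for u in((277,178.5),(351.5,154))]);print(Q);d=Q[1]-Q[0];print(np.linalg.norm(d),np.degrees(np.arctan2(d[1],d[0])))
```

```text
[[ 0.4654 -0.2891  0.1705]
 [ 0.4703 -0.3159  0.1705]
 [ 0.4483 -0.3211  0.1705]
 [ 0.4403 -0.2957  0.1705]] [ 0.45605852 -0.30548124  0.1705    ]
0.027235292997005674 -79.75242787586487
0.022574473359046433 -166.64299687396192
0.02665954150848751 107.47623829503095
0.025973854099204465 14.690643061408306
((456.288818359375, -305.55670166015625), (25.973825454711914, 27.153444290161133), 14.690605163574219)
[[ 0.46974048 -0.25086066  0.084     ]
 [ 0.49828201 -0.3382733   0.084     ]]
0.09195427638772039 -71.91737211138997
```

Request:
carry_out([
  [[2.4,0.45,4],-8],
  [[2.4,0.45,8],-17],
  [[2.4,0.45,12],-17],
  [[2.4,0.45,15],-17],
  [[2.4,0.45,17],-17],
  [[2.4,0.45,18.3],-17],
  [[2.4,0.45,18.3],-17],
  [[2.4,0.45,18.3],-17],
  [[2.4,0.45,18.3],-17],
])

```text
time_s: 5.15
tcp_pos: [0.4566, -0.3065, 0.1411]
ee_rot: [[0.955, 0.297, 0.003], [0.297, -0.955, -0.001], [0.002, 0.002, -1.0]]
wrist_force: [-0.4, -0.5, -0.0]
gripper_width: 1.002
```

Request:
carry_out([
  [[0,0,0],0],
  [[0,0,0],0],
  [[0,0,0],0],
  [[0,0,0],0],
  [[0,0,0],0],
  [[0,0,0],0],
  [[0,0,0],0],
  [[0,0,0],0],
], gripper=-1)

```text
time_s: 5.95
tcp_pos: [0.4566, -0.3065, 0.1411]
ee_rot: [[0.955, 0.297, 0.003], [0.297, -0.955, -0.001], [0.002, 0.002, -1.0]]
wrist_force: [-0.4, 0.6, 0.3]
gripper_width: 0.358
```

```bash
python3 w.py w3 basket_medium_eye basket_medium_back
```

```text
5.95 [ 0.4566 -0.3065  0.1411] [[0.955, 0.297, 0.003], [0.297, -0.955, -0.001], [0.002, 0.002, -1.0]] [-17.   19.  -16.9   0.  -53.9 124.3] [-0.4  0.6  0.3] 0.3577821958365998
[[0.298, 0.91, 0.29, 0.537], [-0.955, 0.283, 0.093, -0.281], [0.002, -0.304, 0.953, 0.303], [0.0, 0.0, 0.0, 1.0]] [333.6   0.  320.3]
basket_medium_eye 0.91 [ 0.455  -0.3031  0.1431] [313. 304.]
basket_medium_back 0.58 [ 0.4788 -0.2961  0.0416] [316. 216.]
```

Request:
carry_out([
  [[0,0,0],0],
  [[0,0,0],0],
  [[0,0,0],0],
  [[0,0,0],0],
  [[0,0,-1],0],
  [[0,0,-3],0],
  [[0,0,-5],0],
  [[0,0,-5],0],
  [[0,0,-5],0],
  [[0,0,-5],0],
])

```text
time_s: 7.1
tcp_pos: [0.4556, -0.306, 0.1898]
ee_rot: [[0.955, 0.297, 0.001], [0.297, -0.955, 0.0], [0.001, -0.0, -1.0]]
wrist_force: [-0.3, 0.5, -2.0]
gripper_width: 0.32
```

```bash
python3 w.py w4 basket_medium_eye basket_medium_back
```

```text
7.1 [ 0.4556 -0.306   0.1898] [[0.955, 0.297, 0.001], [0.297, -0.955, 0.0], [0.001, -0.0, -1.0]] [-17.   16.2 -13.2  -0.  -60.6 124.3] [-0.3  0.5 -2. ] 0.3199367411826715
[[0.297, 0.909, 0.292, 0.536], [-0.955, 0.283, 0.091, -0.281], [0.0, -0.306, 0.952, 0.352], [0.0, 0.0, 0.0, 1.0]] [333.6   0.  320.3]
basket_medium_eye 0.66 [ 0.4559 -0.3047  0.1916] [317. 302.]
basket_medium_back 0.59 [ 0.4794 -0.2946  0.0923] [315. 215.]
```

View pics/w4.png

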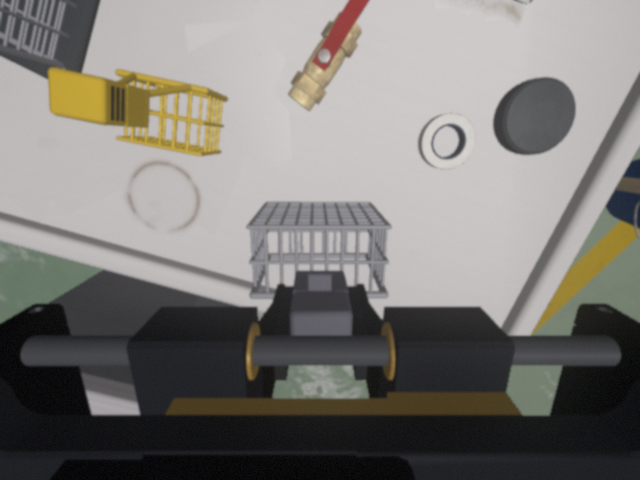

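The medium basket is held square: opening 27.8 mm, weight about 2 N. I'll raise it clear of the yellow look-alike and take it in front of the bar tip.

Request:
carry_out([
  [[0,0,-4],0],
  [[0,0,-8],0],
  [[0,0,-12],0],
  [[1,-4,-13],6],
  [[2,-8,-13],13],
  [[3,-12,-13],20],
  [[4,-17,-13],26.2],
  [[5,-22,-13],26.2],
  [[6,-26,-13],26.2],
  [[7,-30,-13],26.2],
  [[7.7,-32.8,-13],26.2],
  [[7.7,-32.8,-13],26.2],
  [[7.7,-32.8,-10],26.2],
  [[7.7,-32.8,-6],26.2],
  [[7.7,-32.8,-3],26.2],
  [[7.7,-32.8,0],26.2],
  [[7.7,-32.8,1.1],26.2],
  [[7.7,-32.8,1.1],26.2],
  [[7.7,-32.8,1.1],26.2],
  [[7.7,-32.8,1.1],26.2],
])

```text
time_s: 9.25
tcp_pos: [0.4331, 0.0302, 0.1804]
ee_rot: [[0.988, -0.155, 0.004], [-0.155, -0.988, 0.001], [0.004, -0.002, -1.0]]
wrist_force: [-0.1, 0.1, -1.3]
gripper_width: 0.318
```

```bash
python3 w.py w5 basket_medium_eye hook_bar hook_spring_parts
python3 - <<'E'
from h import *
save(r.capture('scene'),'s5'); 
for t in('basket_medium_eye','hook_bar'): 
    for d in r.place_of('scene',t)[:2]: print(t,d['confidence'],np.round(d['centre'],4))
a=cv2.imread('pics/w5.png')[0:360,200:440]; b=cv2.imread('pics/s5.png')[150:330,230:400]
o=np.zeros((600,800,3),np.uint8); o[:600,:400]=cv2.resize(a,(400,600),interpolation=3); o[:424,400:]=cv2.resize(b,(400,424),interpolation=3)
cv2.imwrite('pics/c5.png',o)
E
```

```text
9.25 [0.4331 0.0302 0.1804] [[0.988, -0.155, 0.004], [-0.155, -0.988, 0.001], [0.004, -0.002, -1.0]] [ 25.6   5.4 -28.7   0.  -55.7  55.5] [-0.1  0.1 -1.3] 0.31805373968150724
[[-0.154, 0.942, 0.299, 0.516], [-0.988, -0.147, -0.047, 0.017], [-0.001, -0.303, 0.953, 0.343], [0.0, 0.0, 0.0, 1.0]] [333.6   0.  320.3]
basket_medium_eye 0.74 [ 6.032e-01  1.918e-01 -4.000e-04] [119.  71.]
basket_medium_eye 0.62 [0.4343 0.0348 0.1813] [311. 301.]
hook_spring_parts 0.61 [0.4436 0.2493 0.1248] [ 15. 295.]
basket_medium_eye 0.85 [0.4333 0.0318 0.1786]
hook_bar 0.92 [0.6061 0.0015 0.1762]
hook_bar 0.58 [ 0.6639 -0.0036  0.1983]
```

View pics/c5.png

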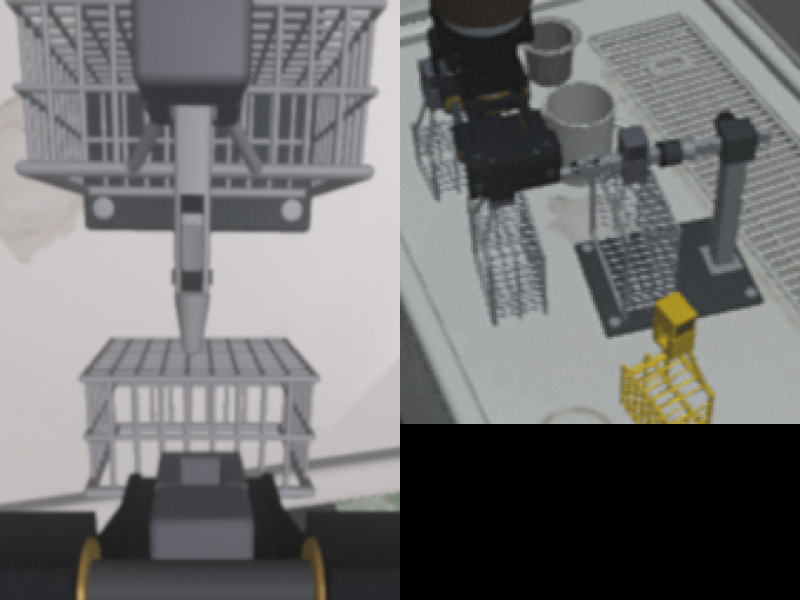

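```bash
cat > lat.py <<'E'
from h import *
s=r.sense();R=np.array(s['ee_rot']);t=np.array(s['tcp_pos'])
def tool(uv,z): return np.round((R.T@(at('wrist',uv,2,z)-t))*1000,1)
E
python3 - <<'E'
from lat import *
f=lambda x,y:(x/5*3+200,y/5*3)
ez=t[2]-.0041
for n,u,z in(('barL',f(175,115),.182),('barR',f(212,115),.182),('catchL',f(174,270),.182),('catchR',f(212,270),.182),('tip',f(193,350),.175),('blkL',f(152,520),ez+.0335),('blkR',f(253,520),ez+.0335),('blkbackL',f(162,455),ez+.0335),('blkbackR',f(243,455),ez+.0335),('backL',f(106,340),ez-.053),('backR',f(287,340),ez-.053)): print(n,np.round(u),tool(u,z))
E
```

```text
barL [305.  69.] [112.3  -6.2  -2.7]
barR [327.  69.] [112.3   3.3  -2.7]
catchL [304. 162.] [73.6 -7.  -2.8]
catchR [327. 162.] [73.6  3.5 -2.8]
tip [316. 210.] [49.5 -1.9  4.2]
blkL [291. 312.] [ 10.2 -12.6 -29.4]
blkR [352. 312.] [ 10.3  14.4 -29.4]
blkbackL [297. 273.] [ 29.   -9.6 -29.4]
blkbackR [346. 273.] [ 29.   11.3 -29.4]
backL [264. 204.] [ 42.4 -37.2  57.2]
backR [372. 204.] [42.4 34.9 57.1]
```

In the wrist crop the bar sits straight at column 193 and the held block at column 202. That puts the bar about 2.2 mm to the tool's -y side, already parallel to the tool. I'll correct for that, lower slightly, and thread the tip.

Request:
carry_out([
  [[0,-0.22,0.18],-0.3],
  [[0,-0.22,0.18],-0.3],
  [[1,-0.22,0.18],-0.3],
  [[2,-0.22,0.18],-0.3],
  [[3,-0.22,0.18],-0.3],
  [[3.5,-0.22,0.18],-0.3],
  [[4,-0.22,0.18],-0.3],
  [[4.5,-0.22,0.18],-0.3],
  [[4.5,-0.22,0.18],-0.3],
  [[4.5,-0.22,0.18],-0.3],
])

```text
time_s: 10.6
tcp_pos: [0.4766, 0.0251, 0.1773]
ee_rot: [[0.989, -0.15, 0.001], [-0.15, -0.989, 0.0], [0.001, -0.0, -1.0]]
wrist_force: [-0.8, 0.4, -0.7]
gripper_width: 0.316
```

Request:
carry_out([
  [[0.4,0,0],0],
  [[0.8,0,0],0],
  [[1.2,0,0],0],
  [[1.6,0,0],0],
  [[1.6,0,0],0],
  [[1.6,0,0],0],
])

```text
time_s: 11.2
tcp_pos: [0.4925, 0.0226, 0.1772]
ee_rot: [[0.989, -0.15, 0.0], [-0.15, -0.989, 0.0], [0.0, -0.0, -1.0]]
wrist_force: [-0.4, -0.4, -1.2]
gripper_width: 0.319
```

Request:
carry_out([
  [[0.4,0,0],0],
  [[0.8,0,0],0],
  [[1.2,0,0],0],
  [[1.6,0,0],0],
  [[1.6,0,0],0],
])

```text
time_s: 11.7
tcp_pos: [0.509, 0.0201, 0.1773]
ee_rot: [[0.989, -0.15, 0.001], [-0.15, -0.989, -0.0], [0.001, -0.0, -1.0]]
wrist_force: [-1.1, -0.1, 0.7]
gripper_width: 0.32
```

```bash
python3 w.py w6 basket_large_eye
python3 - <<'E'
from h import *
cv2.imwrite('pics/c6.png',cv2.resize(cv2.imread('pics/w6.png')[0:340,200:440],None,fx=1.7,fy=1.7,interpolation=3))
E
```

```text
11.7 [0.509  0.0201 0.1773] [[0.989, -0.15, 0.001], [-0.15, -0.989, -0.0], [0.001, -0.0, -1.0]] [ 20.6  13.1 -19.5   0.  -57.4  60.8] [-1.1 -0.1  0.7] 0.3198900081522307
[[-0.15, 0.942, 0.302, 0.592], [-0.989, -0.143, -0.045, 0.007], [0.001, -0.305, 0.952, 0.339], [0.0, 0.0, 0.0, 1.0]] [333.6   0.  320.3]
```

View pics/c6.png

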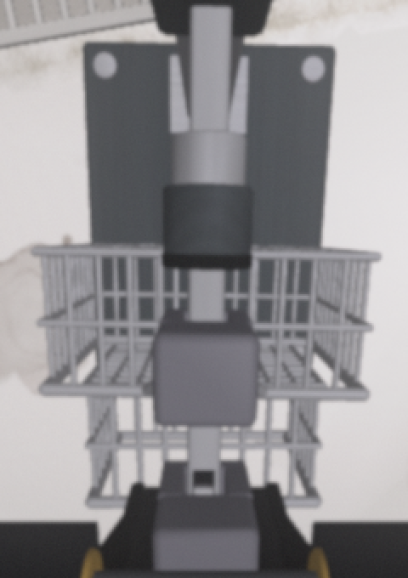

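Request:
carry_out([
  [[0.4,0,0],0],
  [[0.8,0,0],0],
  [[1.2,0,0],0],
  [[1.6,0,0],0],
  [[2.0,0,0],0],
  [[2.0,0,0],0],
])

```text
time_s: 12.4
tcp_pos: [0.5296, 0.0171, 0.1776]
ee_rot: [[0.989, -0.15, 0.003], [-0.15, -0.989, -0.0], [0.003, -0.0, -1.0]]
wrist_force: [0.6, -0.2, 1.0]
gripper_width: 0.316
```

Request:
carry_out([
  [[0.3,0,0],0],
  [[0.6,0,0],0],
  [[0.9,0,0],0],
  [[1.2,0,0],0],
  [[1.5,0,0],0],
  [[1.5,0,0],0],
])

```text
time_s: 13.0
tcp_pos: [0.5449, 0.0148, 0.1775]
ee_rot: [[0.989, -0.15, 0.003], [-0.15, -0.989, -0.0], [0.003, -0.0, -1.0]]
wrist_force: [-0.5, 0.1, -0.8]
gripper_width: 0.32
```

```bash
python3 w.py w7 hook_bar
python3 - <<'E'
from h import *
cv2.imwrite('pics/c7.png',cv2.resize(cv2.imread('pics/w7.png')[0:340,200:440],None,fx=1.7,fy=1.7,interpolation=3))
E
```

```text
13.0 [0.5449 0.0148 0.1775] [[0.989, -0.15, 0.003], [-0.15, -0.989, -0.0], [0.003, -0.0, -1.0]] [ 18.6  16.4 -14.8   0.1 -58.6  62.7] [-0.5  0.1 -0.8] 0.3195028741794644
[[-0.15, 0.942, 0.3, 0.628], [-0.989, -0.143, -0.045, 0.002], [0.001, -0.303, 0.953, 0.34], [0.0, 0.0, 0.0, 1.0]] [333.6   0.  320.3]
hook_bar 0.57 [0.6074 0.006  0.175 ] [318. 183.]
```

View pics/c7.png

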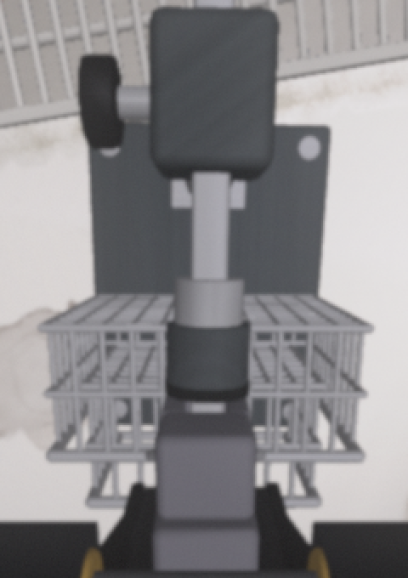

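Run:
```python
from lat import *
f=lambda x,y:(x/1.7+200,y/1.7)
print('buffer face top',tool(f(207,396),.188),tool(f(207,389),.188)); ez=t[2]-.0041
print('large rear top',tool(f(207,412),ez+.0335),tool(f(207,418),ez+.0335),'large front',tool(f(207,520),ez+.0335))
print('hook_bar', np.round(R.T@(np.array([.6065,.004,.175])-t)*1000,1))
```

```text
buffer face top [ 41.5   1.  -10.3] [ 43.5   1.  -10.3]
large rear top [ 42.8   0.9 -29.3] [ 41.2   0.9 -29.3] large front [ 13.3   1.  -29.4]
hook_bar [62.7  1.4  2.8]
```

The medium is past the tooth by about 9 mm and against the large, with roughly 5 mm left to the buffer. I'll nudge it a little further, then release and lift.

Request:
carry_out([
  [[0.2,0,0.05],0],
  [[0.4,0,0.08],0],
  [[0.4,0,0.08],0],
  [[0.4,0,0.08],0],
])

```text
time_s: 13.5
tcp_pos: [0.5484, 0.0142, 0.1767]
ee_rot: [[0.989, -0.15, 0.002], [-0.15, -0.989, -0.0], [0.002, -0.0, -1.0]]
wrist_force: [-1.5, 0.0, -0.8]
gripper_width: 0.32
```

Request:
carry_out([
  [[0,0,0],0],
  [[0,0,0],0],
  [[0,0,0],0],
  [[0,0,0],0],
  [[0,0,0],0],
  [[0,0,-2],0],
  [[0,0,-5],0],
  [[0,0,-9],0],
  [[0,0,-13],0],
  [[0,0,-14],0],
  [[0,0,-14],0],
], gripper=0.5)

```text
time_s: 14.6
tcp_pos: [0.5488, 0.0145, 0.3188]
ee_rot: [[0.989, -0.15, 0.007], [-0.15, -0.989, 0.001], [0.007, -0.002, -1.0]]
wrist_force: [-1.9, -0.3, -1.0]
gripper_width: 0.751
```

Request:
carry_out([
  [[-4,-4,0],-4],
  [[-7,-8,0],-8.6],
  [[-10,-12,0],-8.6],
  [[-13,-16,0],-8.6],
  [[-15,-19,0],-8.6],
  [[-16.3,-21.4,0],-8.6],
  [[-16.3,-21.4,0],-8.6],
  [[-16.3,-21.4,0],-8.6],
  [[-16.3,-21.4,0],-8.6],
  [[-16.3,-21.4,0],-8.6],
], gripper=1)

```text
time_s: 15.6
tcp_pos: [0.4201, 0.2496, 0.3177]
ee_rot: [[1.0, -0.002, 0.006], [-0.002, -1.0, 0.001], [0.006, -0.001, -1.0]]
wrist_force: [0.6, -0.2, 0.2]
gripper_width: 1.004
```

```bash
python3 w.py w8 basket_small_eye basket_small_grip basket_small_back
python3 - <<'E'
from h import *
cv2.imwrite('pics/c8.png',cv2.resize(cv2.imread('pics/w8.png')[100:300,200:440],None,fx=3,fy=3,interpolation=3))
E
```

```text
15.6 [0.4201 0.2496 0.3177] [[1.0, -0.002, 0.006], [-0.002, -1.0, 0.001], [0.006, -0.001, -1.0]] [ 50.    5.1  -8.6   0.3 -76.   39.8] [ 0.6 -0.2  0.2] 1.0041751194426451
[[-0.002, 0.954, 0.3, 0.503], [-1.0, -0.002, -0.0, 0.249], [0.0, -0.3, 0.954, 0.48], [0.0, 0.0, 0.0, 1.0]] [333.6   0.  320.3]
basket_small_eye 0.7 [0.4444 0.2499 0.1213] [320. 197.]
basket_small_grip 0.86 [0.4442 0.2484 0.1518] [321. 203.]
basket_small_back 0.88 [0.4656 0.2488 0.032 ] [321. 170.]
basket_small_back 0.57 [ 0.4899 -0.1501  0.0313] [629. 151.]
```

View pics/c8.png

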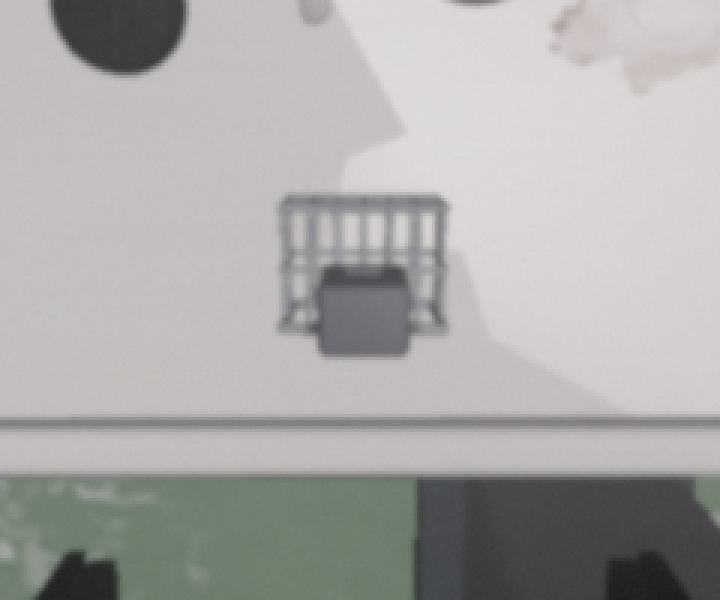

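Run:
```python
from lat import *
for u in((306.3,194.3),(336.3,194.3),(336.3,218.7),(306.3,218.7)): print(np.round(at('wrist',u,2,.1575),4),tool(u,.1575))
```

```text
[0.4532 0.2632 0.1575] [ 32.  -13.1 160.9]
[0.4532 0.2341 0.1575] [ 32.   16.  160.9]
[0.429  0.2338 0.1575] [  7.8  16.3 160.7]
[0.429  0.2636 0.1575] [  7.8 -13.4 160.8]
```

Request:
carry_out([
  [[1.9,0.15,4],0],
  [[1.9,0.15,8],0],
  [[1.9,0.15,12],0],
  [[1.9,0.15,15],0],
  [[1.9,0.15,17.5],0],
  [[1.9,0.15,19],0],
  [[1.9,0.15,19],0],
  [[1.9,0.15,19],0],
  [[1.9,0.15,19],0],
])

```text
time_s: 16.7
tcp_pos: [0.4412, 0.2493, 0.1296]
ee_rot: [[1.0, -0.002, 0.009], [-0.002, -1.0, 0.003], [0.009, -0.003, -1.0]]
wrist_force: [-0.7, -1.4, 0.2]
gripper_width: 1.005
```

Request:
carry_out([
  [[0,0,0],0],
  [[0,0,0],0],
  [[0,0,0],0],
  [[0,0,0],0],
  [[0,0,0],0],
  [[0,0,0],0],
  [[0,0,0],0],
  [[0,0,0],0],
  [[0,0,0],0],
  [[0,0,0],0],
  [[0,0,0],0],
  [[0,0,0],0],
], gripper=-1)

```text
time_s: 17.9
tcp_pos: [0.4412, 0.2492, 0.1296]
ee_rot: [[1.0, -0.002, 0.009], [-0.002, -1.0, 0.003], [0.009, -0.003, -1.0]]
wrist_force: [0.6, 0.2, -0.6]
gripper_width: 0.343
```

Request:
carry_out([
  [[0,0,-1],0],
  [[0,0,-3],0],
  [[0,0,-6],0],
  [[0,0,-10],0],
  [[0,0,-14],0],
  [[0,0,-18],0],
  [[0,0,-18],0],
  [[0,0,-18],0],
  [[0,0,-18],0],
])

```text
time_s: 18.8
tcp_pos: [0.4388, 0.2481, 0.3084]
ee_rot: [[1.0, -0.002, 0.007], [-0.002, -1.0, 0.002], [0.007, -0.002, -1.0]]
wrist_force: [-0.3, -0.4, -1.8]
gripper_width: 0.344
```

```bash
python3 w.py w9 basket_small_eye hook_bar
```

```text
18.8 [0.4388 0.2481 0.3084] [[1.0, -0.002, 0.007], [-0.002, -1.0, 0.002], [0.007, -0.002, -1.0]] [ 48.1   6.9  -7.8   0.2 -75.   41.7] [-0.3 -0.4 -1.8] 0.34355097602877477
[[-0.001, 0.954, 0.3, 0.522], [-1.0, -0.001, -0.001, 0.248], [-0.001, -0.3, 0.954, 0.471], [0.0, 0.0, 0.0, 1.0]] [333.6   0.  320.3]
basket_small_eye 0.89 [0.4392 0.2476 0.3039] [321. 298.]
hook_bar 0.93 [0.6035 0.0035 0.1722] [633.  31.]
hook_bar 0.44 [0.576  0.014  0.1771] [616.  69.]
```

Request:
carry_out([
  [[0,4,0],0],
  [[0,8,0],4],
  [[-0.5,12,0],8.5],
  [[-0.6,16,0],8.5],
  [[-0.6,19,0],8.5],
  [[-0.6,21.6,0],8.5],
  [[-0.6,21.6,0],8.5],
  [[-0.6,21.6,3],8.5],
  [[-0.6,21.6,6],8.5],
  [[-0.6,21.6,9],8.5],
  [[-0.6,21.6,11.5],8.5],
  [[-0.6,21.6,13],8.5],
  [[-0.6,21.6,13],8.5],
  [[-0.6,21.6,13],8.5],
  [[-0.6,21.6,13],8.5],
])

```text
time_s: 20.45
tcp_pos: [0.4344, 0.0329, 0.1789]
ee_rot: [[0.989, -0.149, 0.009], [-0.149, -0.989, 0.002], [0.008, -0.003, -1.0]]
wrist_force: [0.4, 0.3, -0.3]
gripper_width: 0.341
```

```bash
python3 w.py w10 basket_small_eye hook_bar
python3 - <<'E'
from h import *
save(r.capture('scene'),'s10')
for t in('basket_small_eye','basket_medium_eye','hook_bar'): 
    for d in r.place_of('scene',t)[:3]: print(t,d['confidence'],np.round(d['centre'],4))
a=cv2.imread('pics/w10.png')[0:360,200:440]; b=cv2.imread('pics/s10.png')[150:330,230:400]
o=np.zeros((600,800,3),np.uint8); o[:600,:400]=cv2.resize(a,(400,600),interpolation=3); o[:424,400:]=cv2.resize(b,(400,424),interpolation=3)
cv2.imwrite('pics/c10.png',o)
E
```

```text
20.45 [0.4344 0.0329 0.1789] [[0.989, -0.149, 0.009], [-0.149, -0.989, 0.002], [0.008, -0.003, -1.0]] [ 26.    5.5 -28.9   0.2 -55.2  55.4] [ 0.4  0.3 -0.3] 0.34095761249027745
[[-0.148, 0.944, 0.294, 0.516], [-0.989, -0.141, -0.046, 0.02], [-0.002, -0.298, 0.955, 0.342], [0.0, 0.0, 0.0, 1.0]] [333.6   0.  320.3]
basket_small_eye 0.94 [ 0.5174 -0.1527  0.1284] [612.  93.]
basket_small_eye 0.74 [0.437  0.0303 0.1736] [323. 292.]
basket_small_eye 0.95 [ 0.5191 -0.1492  0.1261]
basket_small_eye 0.59 [0.4273 0.0349 0.1727]
basket_medium_eye 0.88 [0.5479 0.0151 0.1722]
hook_bar 0.57 [0.6063 0.0039 0.1756]
```

View pics/c10.png

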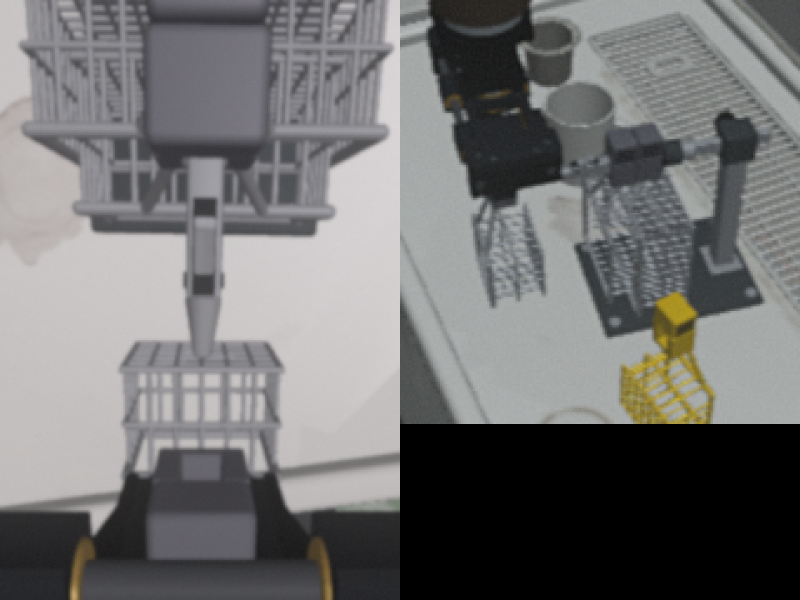

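The crop shows the bar at columns 203–206 and the small's block at 201.5, so a 1.2 mm shift to +y is needed. That agrees with the line the medium followed. The medium and large are seated together against the buffer.

Request:
carry_out([
  [[0,0.13,0.02],0.3],
  [[0.5,0.13,0.02],0.3],
  [[1.5,0.13,0.02],0.3],
  [[2.5,0.13,0.03],0.3],
  [[3.2,0.13,0.04],0.3],
  [[3.8,0.13,0.04],0.3],
  [[4.3,0.13,0.04],0.3],
  [[4.3,0.13,0.04],0.3],
  [[4.3,0.13,0.04],0.3],
])

```text
time_s: 21.7
tcp_pos: [0.4759, 0.0246, 0.178]
ee_rot: [[0.988, -0.155, 0.007], [-0.155, -0.988, 0.001], [0.007, -0.002, -1.0]]
wrist_force: [0.7, 0.7, -0.9]
gripper_width: 0.34
```

Request:
carry_out([
  [[0.4,0,0],0],
  [[0.8,0,0],0],
  [[1.2,0,0],0],
  [[1.6,0,0.01],0],
  [[1.6,0,0.01],0],
  [[1.6,0,0.01],0],
])

```text
time_s: 22.3
tcp_pos: [0.492, 0.0222, 0.178]
ee_rot: [[0.988, -0.155, 0.007], [-0.155, -0.988, 0.001], [0.007, -0.003, -1.0]]
wrist_force: [-0.1, 1.5, 0.0]
gripper_width: 0.344
```

Request:
carry_out([
  [[0.4,0,0],0],
  [[0.8,0,0],0],
  [[1.2,0,0],0],
  [[1.6,0,0.01],0],
  [[1.6,0,0.01],0],
  [[1.6,0,0.01],0],
])

```text
time_s: 22.9
tcp_pos: [0.5086, 0.0197, 0.1784]
ee_rot: [[0.988, -0.155, 0.009], [-0.155, -0.988, 0.001], [0.009, -0.003, -1.0]]
wrist_force: [-0.5, 0.5, 1.7]
gripper_width: 0.343
```

Request:
carry_out([
  [[0.3,0,0],0],
  [[0.6,0,0],0],
  [[0.9,0,0],0],
  [[1.2,0,0.01],0],
  [[1.5,0,0.01],0],
  [[1.5,0,0.01],0],
  [[1.5,0,0.01],0],
])

```text
time_s: 23.6
tcp_pos: [0.524, 0.0172, 0.1786]
ee_rot: [[0.988, -0.155, 0.01], [-0.155, -0.988, 0.001], [0.01, -0.003, -1.0]]
wrist_force: [0.6, -0.0, 1.6]
gripper_width: 0.344
```

Request:
carry_out([
  [[0.1,0,0],0],
  [[0.2,0,0],0],
  [[0.3,0,0],0],
  [[0.4,0,0],0],
  [[0.4,0,0],0],
  [[0.4,0,0],0],
])

```text
time_s: 24.2
tcp_pos: [0.5262, 0.0166, 0.1783]
ee_rot: [[0.988, -0.155, 0.006], [-0.155, -0.988, 0.001], [0.006, -0.002, -1.0]]
wrist_force: [-6.3, 1.8, 4.2]
gripper_width: 0.342
```

Request:
carry_out([
  [[0.3,0,0],0],
  [[0.4,0,0],0],
  [[0.5,0,0],0],
  [[0.6,0,0],0],
  [[0.7,0,0],0],
  [[0.7,0,0],0],
])

```text
time_s: 24.8
tcp_pos: [0.5301, 0.0159, 0.178]
ee_rot: [[0.988, -0.156, -0.0], [-0.156, -0.988, 0.001], [-0.0, -0.001, -1.0]]
wrist_force: [-10.0, 3.6, 6.6]
gripper_width: 0.344
```

Request:
carry_out([
  [[0.3,0,0],0],
  [[0.4,0,0],0],
  [[0.5,0,0],0],
  [[0.6,0,0],0],
  [[0.6,0,0],0],
])

```text
time_s: 25.3
tcp_pos: [0.5324, 0.0154, 0.1775]
ee_rot: [[0.988, -0.156, -0.008], [-0.156, -0.988, 0.002], [-0.008, -0.001, -1.0]]
wrist_force: [-10.8, 5.0, 7.0]
gripper_width: 0.341
```

Request:
carry_out([
  [[0.2,-0.05,-0.05],0],
  [[0.3,-0.1,-0.1],0],
  [[0.4,-0.12,-0.12],0],
  [[0.5,-0.12,-0.12],0],
  [[0.5,-0.12,-0.12],0],
])

```text
time_s: 25.8
tcp_pos: [0.5333, 0.0154, 0.1775]
ee_rot: [[0.987, -0.157, -0.018], [-0.157, -0.988, 0.001], [-0.018, 0.002, -1.0]]
wrist_force: [-10.1, 2.0, 4.5]
gripper_width: 0.337
```

```bash
python3 w.py w11 hook_bar
python3 - <<'E'
from lat import *
print(np.round(s['moment'],2), np.round(s['wrist_force']@R,1))
b=r.capture('scene'); save(b,'s11'); c=r.capture('side'); save(c,'sd11')
E
```

```text
25.8 [0.5333 0.0154 0.1775] [[0.987, -0.157, -0.018], [-0.157, -0.988, 0.001], [-0.018, 0.002, -1.0]] [ 18.9  15.9 -15.4  -0.4 -59.7  62.4] [-10.1   2.    4.5] 0.3374863020547028
[[-0.156, 0.935, 0.319, 0.619], [-0.988, -0.149, -0.048, 0.002], [0.003, -0.323, 0.946, 0.338], [0.0, 0.0, 0.0, 1.0]] [333.6   0.  320.3]
hook_bar 0.64 [0.6045 0.0054 0.1795] [317. 166.]
[ 0.43  2.73 -0.01] [-9.9 -0.1 -4.8]
```

Request:
carry_out([
  [[0.3,0,0],0],
  [[0.4,0,0],0],
  [[0.5,0,0],0],
  [[0.6,0,0],0],
  [[0.7,0,0],0],
  [[0.7,0,0],0],
  [[0.7,0,0],0],
  [[0.7,0,0],0],
])

```text
time_s: 26.8
tcp_pos: [0.5344, 0.015, 0.1762]
ee_rot: [[0.987, -0.158, -0.03], [-0.158, -0.987, 0.002], [-0.03, 0.003, -1.0]]
wrist_force: [-14.6, 6.4, 8.0]
gripper_width: 0.344
```

Run:
```python
from lat import *
print(s['time_s'],np.round(t,4),np.round(s['moment'],2), np.round(s['wrist_force']@R,1))
```

```text
26.8 [0.5344 0.015  0.1762] [ 1.95  4.05 -0.08] [-15.6  -4.   -7.5]
```

Request:
carry_out([
  [[0.3,-0.1,-0.1],0],
  [[0.4,-0.15,-0.2],0],
  [[0.5,-0.15,-0.25],0],
  [[0.6,-0.15,-0.3],0],
  [[0.6,-0.15,-0.3],0],
  [[0.6,-0.15,-0.3],0],
])

```text
time_s: 27.4
tcp_pos: [0.5343, 0.0151, 0.1769]
ee_rot: [[0.986, -0.159, -0.045], [-0.159, -0.987, 0.001], [-0.045, 0.006, -0.999]]
wrist_force: [-13.4, 3.5, 4.5]
gripper_width: 0.344
```

Run:
```python
from lat import *
print(s['time_s'],np.round(t,4),np.round(s['moment'],2), np.round(s['wrist_force']@R,1))
a=r.capture('wrist'); save(a,'w12'); b=r.capture('scene'); save(b,'s12')
for tt in('basket_small_eye','basket_medium_eye','basket_large_eye','hook_bar'):
    for d in r.place_of('scene',tt)[:2]: print(tt,round(d['confidence'],2),np.round(d['centre'],4))
```

```text
27.4 [0.5343 0.0151 0.1769] [ 0.78  3.54 -0.04] [-14.   -1.2  -3.9]
basket_small_eye 0.89 [0.5316 0.0153 0.1754]
basket_small_eye 0.69 [ 0.5175 -0.1524  0.1262]
basket_medium_eye 0.88 [0.5608 0.0144 0.1719]
basket_large_eye 0.81 [0.5851 0.0106 0.1752]
hook_bar 0.63 [0.6048 0.004  0.1778]
```

Request:
carry_out([
  [[0,0,0],0],
  [[0,0,0],0],
  [[0,0,0],0],
  [[0,0,0],0],
])

```text
time_s: 28.1
tcp_pos: [0.5322, 0.0155, 0.1762]
ee_rot: [[0.986, -0.159, -0.05], [-0.16, -0.987, 0.001], [-0.049, 0.006, -0.999]]
wrist_force: [-6.2, 2.7, 3.0]
gripper_width: 0.341
```

Run:
```python
from lat import *
print(s['time_s'],np.round(t,4),np.round(R[:,2],3),np.round(s['moment'],2), np.round(s['wrist_force']@R,1))
```

```text
28.1 [0.5322 0.0155 0.1762] [-0.05   0.001 -0.999] [ 0.81  1.57 -0.01] [-6.7 -1.7 -2.7]
```

Request:
carry_out([
  [[-0.1,0,0],0],
  [[-0.1,0,0],0],
  [[-0.1,0,0],0],
  [[-0.1,0,0],0],
])

```text
time_s: 28.5
tcp_pos: [0.532, 0.0156, 0.1763]
ee_rot: [[0.986, -0.16, -0.048], [-0.16, -0.987, 0.002], [-0.048, 0.006, -0.999]]
wrist_force: [1.4, -0.8, -1.2]
gripper_width: 0.347
```

Run:
```python
from lat import *
print(s['time_s'],np.round(t,4),np.round(R[:,2],3),np.round(s['moment'],2), np.round(s['wrist_force']@R,1))
a=r.capture('wrist'); save(a,'w13')
a=cv2.imread('pics/w13.png')[60:360,200:440]; b=cv2.imread('pics/s12.png')[190:240,300:390]
o=np.zeros((600,800,3),np.uint8); o[:500,:400]=cv2.resize(a,(400,500),interpolation=3); o[:222,400:]=cv2.resize(b,(400,222),interpolation=3)
a=cv2.imread('pics/w12.png')[60:360,200:440]; o[225:600,400:700]=cv2.resize(a,(300,375),interpolation=3)
cv2.imwrite('pics/c13.png',o)
```

```text
28.5 [0.532  0.0156 0.1763] [-0.048  0.002 -0.999] [-0.38 -0.75 -0.01] [1.6 0.5 1.1]
```

Easing back moved the handle only 0.2 mm, while the axial force went from -6.7 N to +1.6 N. The handle is therefore stopped by the tooth and not pushed forward by the buffer, so it looks locked. Releasing now.

Request:
carry_out([
  [[0,0,0],0],
  [[0,0,0],0],
  [[0,0,0],0],
  [[0,0,0],0],
  [[0,0,0],0],
  [[-0.1,0,-2],0],
  [[-0.2,0,-4],0],
  [[-0.4,0,-8],0],
  [[-0.6,0,-12],0],
  [[-0.6,0,-12],0],
  [[-0.6,0,-12],0],
], gripper=0.5)

```text
time_s: 29.65
tcp_pos: [0.532, 0.0166, 0.2974]
ee_rot: [[0.986, -0.16, -0.046], [-0.16, -0.987, 0.003], [-0.046, 0.005, -0.999]]
wrist_force: [-0.1, 0.4, -0.6]
gripper_width: 0.747
```

Request:
carry_out([
  [[-4,0,0],0],
  [[-7,0,0],0],
  [[-9,0,0],0],
  [[-9,0,0],0],
  [[-9,0,0],0],
  [[-9,0,0],0],
])

```text
time_s: 30.25
tcp_pos: [0.4437, 0.0309, 0.3007]
ee_rot: [[0.986, -0.16, -0.047], [-0.16, -0.987, 0.002], [-0.047, 0.005, -0.999]]
wrist_force: [-0.2, 0.1, -1.0]
gripper_width: 0.748
```

```bash
python3 w.py w14 hook_bar basket_small_eye basket_medium_eye basket_large_eye
python3 - <<'E'
from h import *
save(r.capture('scene'),'s14')
for tt in('basket_small_eye','basket_medium_eye','basket_large_eye','hook_bar'):
    for d in r.place_of('scene',tt)[:2]: print(tt,round(d['confidence'],2),np.round(d['centre'],4))
a=cv2.imread('pics/w14.png')[0:240,220:400]; b=cv2.imread('pics/s14.png')[150:330,250:400]
o=np.zeros((600,800,3),np.uint8); o[:600,:450]=cv2.resize(a,(450,600),interpolation=3); o[:420,450:]=cv2.resize(b,(350,420),interpolation=3)
cv2.imwrite('pics/c14.png',o)
E
```

```text
30.25 [0.4437 0.0309 0.3007] [[0.986, -0.16, -0.047], [-0.16, -0.987, 0.002], [-0.047, 0.005, -0.999]] [ 24.1   2.6 -13.2  -1.3 -76.6  57. ] [-0.2  0.1 -1. ] 0.7482051787049863
[[-0.159, 0.924, 0.347, 0.534], [-0.987, -0.151, -0.05, 0.017], [0.006, -0.351, 0.937, 0.459], [0.0, 0.0, 0.0, 1.0]] [333.6   0.  320.3]
hook_bar 0.75 [0.6081 0.0036 0.1777] [320.   8.]
basket_small_eye 0.92 [ 0.5164 -0.1521  0.1277] [502. 110.]
basket_small_eye 0.91 [0.5336 0.0173 0.1697] [318. 121.]
basket_medium_eye 0.78 [0.5584 0.0173 0.1732] [312.  88.]
basket_large_eye 0.85 [0.5817 0.0087 0.1779] [319.  51.]
basket_small_eye 0.78 [0.528  0.0172 0.1715]
basket_small_eye 0.72 [ 0.5198 -0.1474  0.1241]
basket_medium_eye 0.75 [0.5578 0.0174 0.1722]
basket_medium_eye 0.45 [ 0.6596 -0.0019  0.2015]
basket_large_eye 0.79 [0.585  0.0117 0.1742]
hook_bar 0.94 [0.6034 0.0049 0.1766]
```

View pics/c14.png

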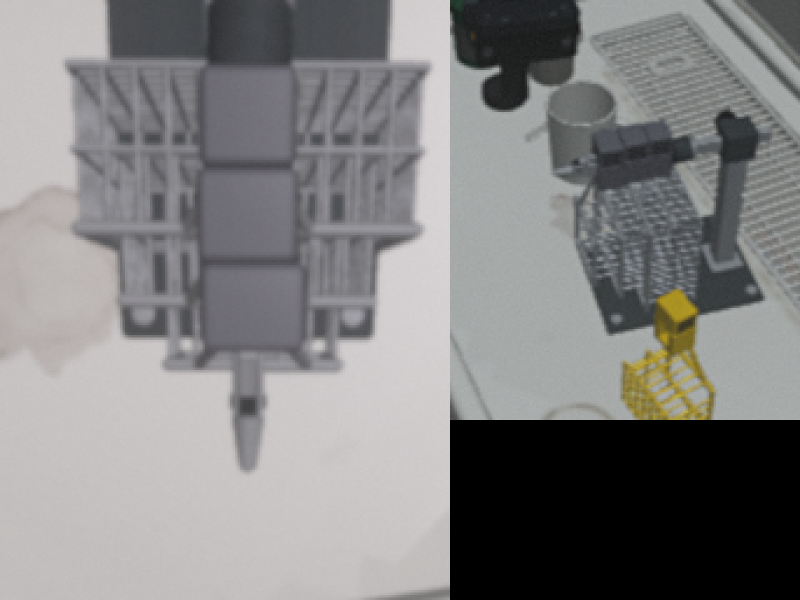

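Run:
```python
from lat import *
f=lambda x,y:(x/2.5+220,y/2.5)
tip=tool(f(247,470),.176)
print('tip',tip,'front bottom@bar top',tool(f(247,355),.182),tool(f(247,350),.184),'blk front top edge',tool(f(247,347),.206),'medium/small edge',tool(f(247,262),.206),'large/med',tool(f(247,167),.206),'win',tool(f(247,405),.181))
# earlier picture c10: distance tip->window2
```

```text
tip [ 43.5  -0.8 123.5] front bottom@bar top [ 81.1  -0.7 115.8] [ 82.6  -0.7 113.7] blk front top edge [83.6 -0.7 91.7] medium/small edge [106.3  -0.6  90.6] large/med [129.9  -0.6  89.5] win [ 65.5  -0.7 117.5]
```

Request:
carry_out([
  [[-0.5,0,0],0],
  [[-0.5,0,0],0],
  [[-0.5,0,0],0],
  [[-0.5,0,0],0],
  [[-0.5,0,0],0],
  [[-0.5,0,0],0],
  [[-0.5,0,0],0],
  [[-0.5,0,0],0],
  [[-0.5,0,0],0],
  [[-0.5,0,0],0],
])

```text
time_s: 31.75
tcp_pos: [0.4384, 0.0317, 0.3016]
ee_rot: [[0.986, -0.16, -0.046], [-0.16, -0.987, 0.003], [-0.046, 0.005, -0.999]]
wrist_force: [-0.6, -0.1, 0.3]
gripper_width: 0.751
```

Run:
```python
from h import *
b=r.capture('scene'); save(b,'s15')
a=cv2.imread('pics/s14.png').astype(int); c=cv2.imread('pics/s15.png').astype(int)
d=np.abs(a-c).max(2)[190:300,300:400]; print('max diff hook region',d.max(),(d>25).sum())
for tt in('basket_small_eye','basket_medium_eye'): print(tt,[np.round(x['centre'],4) for x in r.place_of('scene',tt)[:2]])
# bystanders vs start
a=cv2.imread('pics/scene0.png').astype(int); d=np.abs(a-c).max(2)
for n,(x,y,w) in dict(yellow=(346,305,30),valve=(415,348,25),tape=(430,416,15),lid=(473,439,20),mug=(306,205,18)).items(): print(n,(d[y-w:y+w,x-w:x+w]>40).sum())
```

```text
max diff hook region 9 0
basket_small_eye [array([ 0.518 , -0.1489,  0.1254]), array([0.528 , 0.0156, 0.1703])]
basket_medium_eye []
yellow 25
valve 0
tape 0
lid 0
mug 85
```

```bash
python3 -c "
from station import r
print(r.finish_job())"
```

```text
the job is handed in; nothing more can be done
None
```

The medium and then the small grey basket are hung on the bar, mouths out and nested in the large one. I pressed the set against the buffer until the catch appeared to lock, and handed the job in at about 32 s. No verdict was reported.

**Locking:**
- When I eased back, the axial force went from -6.7 N to +1.6 N with only 0.2 mm of movement, so the tooth holds the handle. I could not see the tooth itself, so this rests on force and position only.
- After release the small handle's front is about 39–40 mm from the bar tip; about 40.5 mm is expected when locked and about 31 mm when not. The handles are 23–24 mm apart.
- Nothing in the hook region moved over 1.5 s with the gripper clear.

**Force:** the push on the handles peaked at about 16 N along the bar, roughly 18 N in all, against the 25 N limit. During the final press the wrist tilted about 2.5° and pressed up to 8 N down on the bar, which I corrected. Forces were read only at the end of each move, so short peaks in between could be higher.

**Things round about:** image comparison showed no change at the valve, tape roll or lid. Small pixel differences showed at the mug (85 pixels) and the yellow look-alike (25 pixels). I took the mug's to be the newly hung handles beside it, and the network still finds the yellow basket's eye within about 2 mm of its first position, but I did not check either further.

**Check that failed:** in the last scene picture the network did not report the medium eye, which it had found in the picture before.

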